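Hold the spice mill's lid at pulse

TASK

Pick up the spice mill's lid by its grip bar, set it fully home in the mill's bayonet mouth with its lugs through the slots, then twist it clockwise (seen from above) against the spring until the grip bar points at the single broad pulse mark, halfway round to the lock. Do not turn it on to the lock, and do not shift the bowl, garlic, onion or teaspoon. Finish while still gripping the lid and holding it steadily at the pulse mark: it springs back if let go.

Things in the scene. Friction and masses are not known exactly. Their poses are not given: they have to be found in the camera images.
- mill: Squat white spice mill fixed to the worktop, round: 128 mm across at the base, 108 mm at the collar, 110 mm high. Origin at the centre of its underside, z up; yaw varies. Open mouth on top, 63 mm across, under a steel ledge 5 mm thick. Two straight slots in the ledge, 18.8 mm wide, run along the mill's +x and -x out to 46 mm from the centre.
- mill_mouth (a point): Centre of the mouth in the plane of the collar's top, 110 mm above the worktop; axes as the mill's.
- mill_pulse (a point): Pulse mark: one broad (9 mm) black rib on the collar, 45 deg clockwise (from above) of a slot; this point is on the rim, 50 mm from the centre. A like rib lies opposite. A single thin rib marks each slot (open), a pair of thin ribs, 85 deg clockwise of it, the lock. The grip bar or its white lines may point at either broad rib.
- mill_lid: Loose grey lid, 0.1 to 0.2 kg, right way up on the worktop, 64 mm high. Origin at the centre of its underside, z up. Plug 56 mm across, nose tapered; two lugs 12 mm wide, z 7.5 to 14.5 mm, reach 38 mm from the axis along +x and -x. Flange 92 mm across, z 22 to 28 mm. Half a turn leaves it the same: either lug fits either slot. About 3 mm of play all round, 4 deg in yaw.
- lid_seat (a point): Centre of the underside of the lid's flange, 22 mm above the lid's origin. It meets mill_mouth when the lid is fully home (flange resting on the collar).
- lid_grip (a point): Centre of the lid's upright grip bar where it is best gripped, 52 mm above the lid's origin. The bar is 60 mm long along the lid's x, 16 mm thick along y, from z 28 to 64 mm; white lines on the flange carry on from its ends.
- mill_ring (a joint): Sprung switch ring in the mouth, rad: 0 at rest, grows to 1.4 as the lid's lugs push it clockwise (from above). The lid turns freely about 0.13 rad from the slots' middle, then the spring resists: 0.05 N m rising to 0.12 N m at pulse (reading about 0.65). Let go, ring and lid spring back. Past 1.12 it is locked. A fixed stop bars turning anticlockwise.
- katori_0: Small steel bowl, 80 mm across, 34 mm high; bystander. Origin at the centre of its underside. The bowl and the lid may have changed places.
- garlic_a: Garlic bulb about 53 mm; bystander. Origin at its underside.
- onion_a: Onion about 75 mm; bystander. Origin at its underside.
- tea_spoon: Teaspoon 138 x 27 x 13 mm lying flat; bystander, long axis along its x. Origin at its underside.
Things that resemble listed ones, but are neither listed nor needed, are in the scene too. Leave any red look-alike of the mill_lid alone.

How it is judged:
By the outcome, as a careful person would: the job done as asked, in the order asked, and still so for the second after the job is handed in, while the arm keeps its last pose, push and grip.
It also fails if it takes over 40 s, if anything falls off the work surface, if the arm or the gripper's body presses on something with over 40 N, if the wrist force passes 120 N, or if a joint passes its speed limit or range.

ROBOT

A 6-joint arm with a two-finger parallel gripper is mounted at the origin on a cart in front of the work surface, level with it; the furniture and walls round the work are solid. World frame = base frame: x ahead of the robot, y to its left, z up, the work surface at z = 0. Lengths are in mm, angles in rad, forces in N, time in s.
With the tool pointing down it reaches from about 350 to 775 mm from the base axis. Payload 7.3 kg.
Tool frame: the origin (TCP) lies midway between the tips of the shut fingers; the grasp point (between the pads) lies 19 mm behind it; z points along the fingers, x is the direction in which the jaws open and shut, and the axes are right-handed (so a half turn about z gives the same grasp; the last joint's range is limited). The gripper opens to 92 mm and grips with 3 to 60 N. Pads are 19 mm wide; open, the fingers measure 130 mm over their backs; the gripper's body (75 mm by 190 mm) begins 47 mm behind the grasp point.
Start: joints at [-1.399, 0.342, 1.524, -0, 1.275, -0.146], TCP at [164.073, -498.723, 226.741] pointing down, gripper open.
Joint ranges: [-2.53, 2.53], [-0.77, 2.02], [0.04, 2.7], [-1, 4.14], [0.28, 2.66], [-3.11, 3.11]. Speed limits (rad/s): [2.57, 2.57, 3.14, 3.14, 3.14, 3.14].

INTERFACE

Orientations are given as [roll, pitch, yaw] about the fixed x, y, z axes, in that order (R = Rz(yaw) Ry(pitch) Rx(roll)).
In Python, from plant import bot gives the robot as it stands.
- The arm moves only by the shell command python3 -m pendant 'ROWS' [OPENING]. ROWS is JSON, a list of rows, each an object with "linear": the shift along the world's x, y, z in mm, a list of three; "twist": the turn about the world's z in degrees. In form: [{"linear": [x, y, z], "twist": twist}, ...]. A call has 1 to 20 rows; each row is the pose to reach, as a shift and turn from the pose commanded when the call began; what a row does not reach only later rows make up. A row lasts 1/8 s, in which the tool goes at most 62.5 mm and 10.7 degrees, less where a joint would pass 70% of its speed; a pose out of reach is approached as far as the arm can. A call with a gripper value outside its range is refused whole. OPENING is the closure in counts, from 0 (fully open) to 255 (shut), set as the call begins (- or left out, the last holds). The fingers move at their own pace and stop on an object; the grip force is fixed at half the most. Time passes only in rows, so rows that repeat a pose let the fingers close. It gives the time, the measured TCP pose, the force and the opening at its end, in the units of the state.
- bot.get_obs(): the state, without advancing time (a new reading comes with each control period).
- bot.capture(name): name is "scene" or "side" or "wrist"; returns a dict with "frame" (420x560x3 uint8, blue, green, red), "z_map" (420x560 float32, mm along the optical axis (not along the pixel's ray), 0 where there is no reading), "fx", "fy", "cx", "cy" (pixels), "k1" (the pictures are not rectified: a ray, as slopes to the right and down, at radius r is drawn at 1 + k1 r^2 times it, then the intrinsics apply), "rvec" (rotation vector, rad) and "tvec" (3), from world to camera coordinates, as OpenCV has them. Camera axes: x right, y down, z forward; pixel columns grow to the right and rows downward; lengths in mm; the calibration is good to about 2 mm. A picture is of the moment at which its call begins.
- bot.close_job(): hands the job in, once; it reports no verdict.
The state is a dict: "time": time; "joint_positions": joint angles; "dq": joint speeds; "tau": joint torques, N m; "tool_pos": TCP position; "tcp_rot": TCP orientation; "contact_force": force on the tool from outside, world axes, zero at the start; "moment": the same for the moment, N m; "grip_width": finger opening in mm.
Only numpy, scipy, OpenCV 4.12 (cv2) and the standard library are available. Lean on these libraries where they do the work, as an engineer would, in place of code of your own. Each camera call takes 0.05 s, during which the arm holds its last target. There are 200 camera calls.

## Working session

There is one attempt and no reset: what is moved stays moved. The work goes in short steps, Python scripts to look and compute and a shell command to move; the robot and the scene stay as the last step left them, time stands still between calls to the robot, and variables do not carry over. Pictures are saved under pics/ and viewed, about 8 in all and at most 12, crops included, and the job is handed in when it is done.

```bash
ls; mkdir -p pics
cat > h.py <<'E'
import numpy as np, cv2
from plant import bot
def cap(n):
    c=bot.capture(n); return c
def cloud(c):
    """world xyz per pixel (from z_map)"""
    h,w=c["z_map"].shape
    K=np.array([[c["fx"],0,c["cx"]],[0,c["fy"],c["cy"]],[0,0,1.]])
    u,v=np.meshgrid(np.arange(w),np.arange(h))
    p=cv2.undistortPoints(np.stack([u,v],-1).reshape(-1,1,2).astype(float),K,np.array([c["k1"],0,0,0,0.]))[:,0]
    z=c["z_map"].reshape(-1,1)
    P=np.hstack([p*z,z]); R,_=cv2.Rodrigues(np.array(c["rvec"],float))
    W=(P-np.array(c["tvec"],float).ravel())@R
    W[z[:,0]==0]=np.nan
    return W.reshape(h,w,3)
def ray(c,uv,zp):
    """pixels -> world points on plane z=zp"""
    K=np.array([[c["fx"],0,c["cx"]],[0,c["fy"],c["cy"]],[0,0,1.]])
    p=cv2.undistortPoints(np.array(uv,float).reshape(-1,1,2),K,np.array([c["k1"],0,0,0,0.]))[:,0]
    R,_=cv2.Rodrigues(np.array(c["rvec"],float)); t=np.array(c["tvec"],float).ravel()
    d=np.hstack([p,np.ones((len(p),1))])@R; o=-R.T@t
    return o+d*((zp-o[2])/d[:,2])[:,None]
E
python3 - <<'E'
from h import *
a=cap("scene");b=cap("side")
cv2.imwrite("pics/scene.png",a["frame"]);cv2.imwrite("pics/side.png",b["frame"])
np.savez("s.npz",A=cloud(a),B=cloud(b),fa=a["frame"],fb=b["frame"])
o=bot.get_obs();print({k:np.round(v,3) for k,v in o.items()})
E
```

```text
pics
{'time': np.float64(0.1), 'joint_positions': array([-1.399,  0.343,  1.525,  0.   ,  1.275, -0.146]), 'dq': array([ 0.   , -0.002, -0.002,  0.   , -0.001, -0.   ]), 'tau': array([ 1.0000e-03, -4.3201e+01, -2.4469e+01,  7.2000e-02,  5.3000e-02,
       -0.0000e+00]), 'tool_pos': array([ 164.004, -498.345,  226.128]), 'tcp_rot': array([-3.141e+00,  1.000e-03, -1.253e+00]), 'contact_force': array([-1.449, -0.376,  0.434]), 'moment': array([ 0.007, -0.044, -0.008]), 'grip_width': np.float64(91.808)}
```

View pics/scene.png

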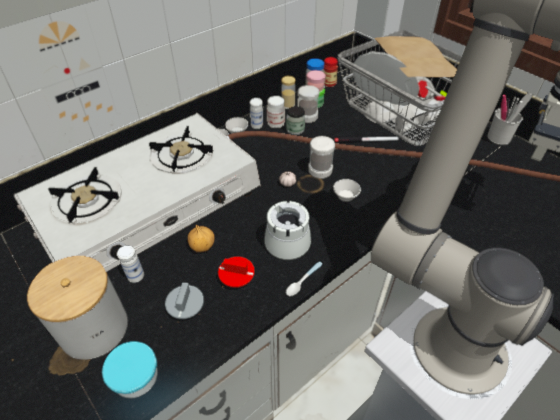

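View pics/side.png

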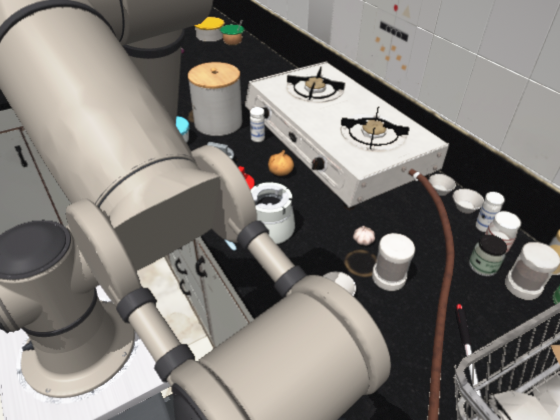

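The scene picture shows the grey lid at (184,300), the red look-alike at (236,271), the mill at (288,230), the teaspoon at (303,280), the onion at (200,238), the garlic at (288,179) and the bowl at (347,190). In the side view the arm mostly hides the lid. Next I'll measure the lid and mill.

Run:
```python
from h import *
d=np.load("s.npz");A=d["A"];f=d["fa"].astype(int)
def st(n,u0,u1,v0,v1,z0,z1):
    P=A[v0:v1,u0:u1].reshape(-1,3);P=P[(P[:,2]>z0)&(P[:,2]<z1)]
    (c,s,a)=cv2.minAreaRect(P[:,:2].astype(np.float32)); print(n,len(P),np.round(c),np.round(s),a.__round__(1),"med",np.round(np.median(P,0)),"zmax",P[:,2].max().round())
    return P
st("lidflange",160,208,282,322,20,36)
P=st("bar",160,208,275,322,50,70)
for n,b in dict(red=(215,258,252,290),mill=(260,315,198,260),onion=(186,216,222,254),spoon=(284,325,260,298),garlic=(278,298,170,188),bowl=(332,362,178,204)).items():
    st(n,*b,4,200)
P=st("collar",260,315,198,260,104,118)
```

```text
lidflange 766 [505. 421.] [90. 91.] 55.5 med [496. 423.  28.] zmax 36.0
bar 189 [504. 421.] [17. 59.] 42.6 med [502. 422.  63.] zmax 68.0
red 876 [512. 267.] [103. 123.] 50.6 med [486. 278.  29.] zmax 68.0
mill 2236 [539.  60.] [156. 241.] 46.2 med [477. 111.  80.] zmax 115.0
onion 564 [659. 271.] [ 72. 113.] 64.2 med [627. 287.  48.] zmax 79.0
spoon 188 [375. 140.] [ 99. 111.] 47.1 med [376. 149.   7.] zmax 15.0
garlic 195 [687. -76.] [59. 84.] 53.5 med [668. -56.  30.] zmax 53.0
bowl 402 [ 527. -179.] [ 92. 115.] 45.6 med [ 529. -177.   21.] zmax 38.0
collar 681 [496.  95.] [106. 107.] 71.6 med [492.  99. 110.] zmax 115.0
```

```bash
python3 -m pendant '[{"linear":[30,54,30],"twist":8},{"linear":[60,108,60],"twist":16},{"linear":[90,162,74],"twist":25},{"linear":[121,216,74],"twist":33},{"linear":[151,270,74],"twist":41},{"linear":[181,323,74],"twist":50},{"linear":[211,377,74],"twist":58},{"linear":[241,431,74],"twist":66},{"linear":[271,485,74],"twist":74},{"linear":[302,539,74],"twist":83},{"linear":[332,593,74],"twist":91},{"linear":[332,593,74],"twist":91},{"linear":[332,593,74],"twist":91}]' 0
python3 - <<'E'
from h import *
a=cap("wrist");cv2.imwrite("pics/w1.png",a["frame"])
np.savez("w1.npz",A=cloud(a),f=a["frame"])
E
```

```text
time: 1.72
tool_pos: [495.8, 94.4, 300.1]
tcp_rot: [-3.142, 0.002, 0.336]
contact_force: [-0.3, 0.1, -0.0]
grip_width: 91.7
```

View pics/w1.png

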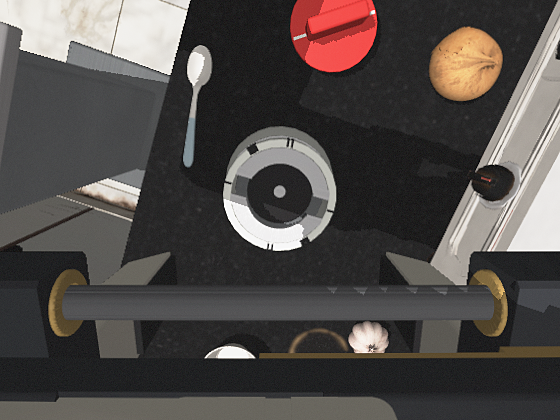

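The wrist view shows the mill at (280,190). The broad ribs are at (252,148) and (307,240), the thin slot ribs at about (228,183) and (331,198), and the pairs at (290,143) and (270,245). The slots run roughly left to right.

```bash
python3 - <<'E'
from h import *
d=np.load("w1.npz");A=d["A"];g=d["f"].max(2).astype(int)
m=np.zeros(g.shape,bool);m[115:262,215:345]=1
top=m&(A[...,2]>105)&(A[...,2]<119)
P=A[top];print(len(P),np.percentile(P[:,2],[5,50,95]).round(1))
pts=P[:,:2].astype(np.float32);h=cv2.convexHull(pts)
c,r=cv2.minEnclosingCircle(pts);e=cv2.fitEllipse(h);print(c,r,e)
c=np.array(e[0])
q=A[...,:2]-c;rr=np.hypot(q[...,0],q[...,1]);th=np.degrees(np.arctan2(q[...,1],q[...,0]))
# dark by angle on the rim
k=m&(rr>47)&(rr<55)&(A[...,2]>100)
H,_=np.histogram(th[k&(g<75)],np.arange(-180,181,4));N,_=np.histogram(th[k],np.arange(-180,181,4))
for a,x,n in zip(np.arange(-180,180,4),H,N):
    if x: print(a,x,n,end=' | ')
print()
# slots: below ledge region radius 36-44
k=m&(rr>36)&(rr<44); s=k&(A[...,2]<103)
print(s.sum()); 
t=np.radians(th[s])*2;print("slot axis",np.degrees(np.arctan2(np.sin(t).mean(),np.cos(t).mean()))/2)
s=k&(g<90);t=np.radians(th[s])*2;print("dark slot axis",np.degrees(np.arctan2(np.sin(t).mean(),np.cos(t).mean()))/2, s.sum())
for i,j in [(252,148),(307,240),(290,143),(270,245),(228,183),(331,198)]: print((i,j),rr[j,i].round(1),th[j,i].round(1),A[j,i].round(1))
E
python3 -c "
import cv2;f=cv2.imread('pics/w1.png')[115:262,205:355];cv2.imwrite('pics/w1c.png',cv2.resize(f,None,fx=4,fy=4,interpolation=2))"
```

```text
6077 [108.9 110.3 111.7]
(497.06781005859375, 94.41748809814453) 54.89902877807617 ((497.23651123046875, 94.89863586425781), (107.0947265625, 108.32587432861328), 49.9183349609375)
-180 9 30 | -176 6 26 | -172 1 25 | -84 6 25 | -80 5 23 | -48 15 26 | -44 23 28 | -40 17 28 | 0 13 26 | 4 1 29 | 92 8 31 | 96 11 34 | 100 10 30 | 132 20 35 | 136 31 33 | 140 26 34 | 
354
slot axis 0.9066814222086494
dark slot axis 2.2442507646641663 341
(252, 148) 51.2 138.1 [459.1 129.1 112.7]
(307, 240) 51.3 -38.9 [537.2  62.7 110.7]
(290, 143) 50.1 97.9 [490.3 144.6 111.4]
(270, 245) 49.8 -81.1 [504.9  45.7 109.7]
(228, 183) 49.4 -175.4 [448.   91.  111.4]
(331, 198) 49.0 17.1 [544.  109.3 111.4]
```

View pics/w1c.png

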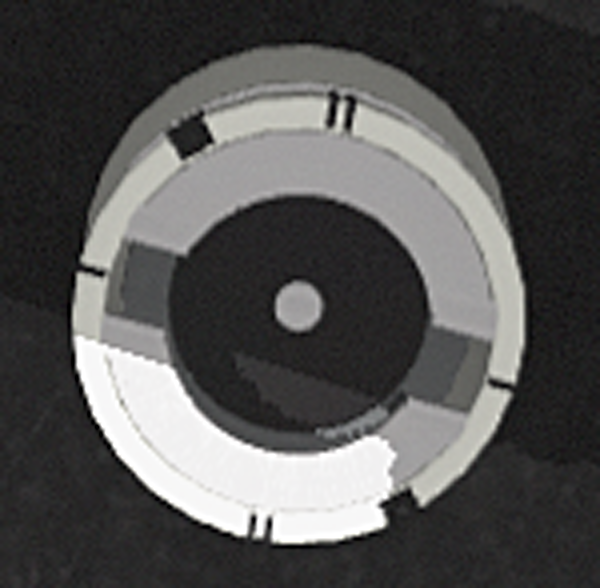

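The crop confirms the thin slot ribs at about 3° and -177° in world, the broad ribs at about 138° and -42°, and the pairs at about 98° and -81°. So the slot axis is about 3°, and the pulse needs the bar at -42°/138°. Now I'll go above the lid.

```bash
python3 -m pendant '[{"linear":[2,55,-5],"twist":4},{"linear":[3,110,-20],"twist":8},{"linear":[5,165,-40],"twist":12},{"linear":[6,220,-60],"twist":16},{"linear":[8,275,-80],"twist":20},{"linear":[9,326,-80],"twist":23.5},{"linear":[9,326,-80],"twist":23.5},{"linear":[9,326,-80],"twist":23.5}]' 0
python3 - <<'E'
from h import *
a=cap("wrist");cv2.imwrite("pics/w2.png",a["frame"])
A=cloud(a);print(bot.get_obs()["tool_pos"],bot.get_obs()["tcp_rot"])
f=a["frame"].astype(int)
near=np.hypot(A[...,0]-505,A[...,1]-421)<60
for n,z0,z1 in (("bar",58,69),("flange",22,34)):
    P=A[near&(A[...,2]>z0)&(A[...,2]<z1)]
    print(n,len(P),cv2.minAreaRect(P[:,:2].astype(np.float32)),np.median(P,0))
d=np.load("s.npz")["A"];q=d.reshape(-1,3);k=(np.hypot(q[:,0]-505,q[:,1]-421)<170)&(q[:,2]>75)
if k.any(): print("tall",q[k].min(0),q[k].max(0),k.sum())
E
```

```text
time: 2.78
tool_pos: [505.6, 418.5, 220.9]
tcp_rot: [3.141, 0.001, 0.743]
contact_force: [-0.6, -0.1, 0.3]
grip_width: 91.7
[505.74703995 418.31605583 221.18427101] [3.14103300e+00 5.69905326e-05 7.42774008e-01]
bar 1267 ((505.5915222167969, 419.9596862792969), (15.860994338989258, 58.97053527832031), 42.22038650512695) [504.71072488 420.73129442  64.25085108]
flange 5760 ((505.8558349609375, 419.99609375), (90.95352935791016, 90.61922454833984), 86.9731216430664) [503.04211158 422.66479067  28.50178747]
tall [524.04250113 448.77772796  75.05247136] [671.53241052 589.84324359 185.49594303] 1200
```

View pics/w2.png

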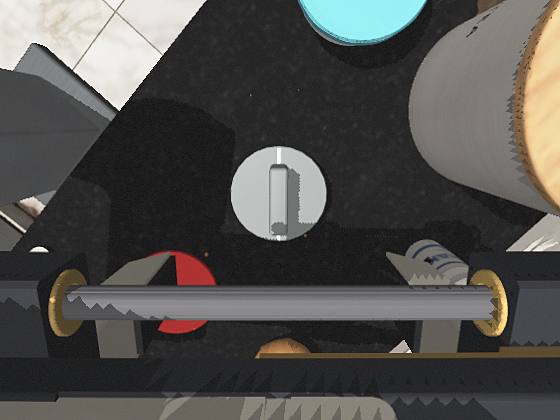

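The lid is at (279,193) with its bar aligned with the tool. The tall canister (upper right) and the jar at (435,262) are near the right finger, so I'll check their footprints in the tool frame.

Run:
```python
from h import *
a=cap("wrist");A=cloud(a);S=np.load("s.npz")["A"]
c=np.array([505.6,420.]);t=np.radians(42.3);ex=np.array([np.cos(t),np.sin(t)]);ey=np.array([-ex[1],ex[0]])
for n,X in(("scene",S),("wrist",A)):
    q=X.reshape(-1,3);q=q[(q[:,2]>40)&(q[:,2]<140 if n=="wrist" else q[:,2]<250)]
    x=(q[:,:2]-c)@ex;y=(q[:,:2]-c)@ey
    for y0 in range(-160,161,20):
        k=(abs(y-y0)<10)&(x>-180)&(x<200)&~(np.hypot(x,y)<50)
        if k.sum()>3: print(n,y0,"x'",np.percentile(x[k],[1,99]).round(),"z",q[k,2].max().round(),"min +x",x[k&(x>0)].min().round() if (k&(x>0)).any() else None,"max -x",x[k&(x<0)].max().round() if (k&(x<0)).any() else None)
```

```text
scene -160 x' [-12. 198.] z 124.0 min +x 1.0 max -x -0.0
scene -140 x' [136. 198.] z 123.0 min +x 134.0 max -x None
scene -120 x' [-106.  198.] z 122.0 min +x 147.0 max -x -79.0
scene -100 x' [-138.  200.] z 121.0 min +x 145.0 max -x -78.0
scene -80 x' [133. 199.] z 107.0 min +x 133.0 max -x None
scene -60 x' [133. 189.] z 107.0 min +x 132.0 max -x None
scene -40 x' [150. 158.] z 84.0 min +x 149.0 max -x None
scene 0 x' [181. 198.] z 181.0 min +x 181.0 max -x None
scene 20 x' [152. 199.] z 185.0 min +x 150.0 max -x None
scene 40 x' [134. 199.] z 185.0 min +x 134.0 max -x None
scene 60 x' [127. 198.] z 186.0 min +x 126.0 max -x None
scene 80 x' [123. 199.] z 199.0 min +x 123.0 max -x None
scene 100 x' [123. 199.] z 198.0 min +x 123.0 max -x None
scene 120 x' [127. 198.] z 186.0 min +x 61.0 max -x None
scene 140 x' [ 32. 198.] z 186.0 min +x 24.0 max -x None
scene 160 x' [ 17. 199.] z 184.0 min +x 12.0 max -x None
wrist -160 x' [ -4. 132.] z 57.0 min +x 0.0 max -x -1.0
wrist -60 x' [139. 165.] z 107.0 min +x 138.0 max -x None
wrist 0 x' [175. 177.] z 137.0 min +x 175.0 max -x None
wrist 20 x' [146. 176.] z 140.0 min +x 146.0 max -x None
wrist 40 x' [133. 146.] z 140.0 min +x 132.0 max -x None
wrist 60 x' [126. 133.] z 140.0 min +x 125.0 max -x None
wrist 80 x' [124. 127.] z 140.0 min +x 124.0 max -x None
wrist 100 x' [125. 130.] z 140.0 min +x 124.0 max -x None
wrist 120 x' [ 56. 139.] z 140.0 min +x 52.0 max -x None
wrist 140 x' [ 25. 156.] z 140.0 min +x 22.0 max -x None
wrist 160 x' [ 17. 161.] z 87.0 min +x 15.0 max -x None
```

```bash
python3 -m pendant '[{"linear":[0,0,-45],"twist":0},{"linear":[0,0,-90],"twist":0},{"linear":[0,0,-130],"twist":0},{"linear":[0,0,-155],"twist":0},{"linear":[0,0,-175],"twist":0},{"linear":[0,0,-185],"twist":0},{"linear":[0,0,-185],"twist":0},{"linear":[0,0,-185],"twist":0}]' 0
python3 -m pendant '[{"linear":[0,0,0],"twist":0},{"linear":[0,0,0],"twist":0},{"linear":[0,0,0],"twist":0},{"linear":[0,0,0],"twist":0},{"linear":[0,0,0],"twist":0},{"linear":[0,0,0],"twist":0},{"linear":[0,0,0],"twist":0},{"linear":[0,0,0],"twist":0}]' 255
```

```text
time: 3.88
tool_pos: [505.8, 420.3, 37.0]
tcp_rot: [3.141, -0.002, 0.745]
contact_force: [0.2, 0.9, -0.2]
grip_width: 91.9
time: 4.88
tool_pos: [505.0, 420.3, 35.7]
tcp_rot: [-3.142, -0.0, 0.745]
contact_force: [-0.9, -0.2, 2.2]
grip_width: 16.1
```

```bash
python3 -m pendant '[{"linear":[0,0,40],"twist":0},{"linear":[0,-5,90],"twist":0},{"linear":[0,-30,140],"twist":5},{"linear":[-1,-75,165],"twist":12},{"linear":[-3,-125,165],"twist":20},{"linear":[-4,-175,165],"twist":28},{"linear":[-6,-225,165],"twist":36},{"linear":[-7,-270,165],"twist":44},{"linear":[-8,-305,165],"twist":50.3},{"linear":[-8,-325.5,165],"twist":50.3},{"linear":[-8,-325.5,165],"twist":50.3},{"linear":[-8,-325.5,165],"twist":50.3},{"linear":[-8,-325.5,165],"twist":50.3}]'
python3 - <<'E'
from h import *
a=cap("wrist");s=cap("scene");A=cloud(a)
f=cv2.resize(a["frame"],(400,300));g=cv2.resize(s["frame"][130:280,210:410],(400,300))
cv2.imwrite("pics/w3.png",np.hstack([f,g]))
o=bot.get_obs();c=o["tool_pos"];print(c,o["tcp_rot"],o["grip_width"])
near=np.hypot(A[...,0]-c[0],A[...,1]-c[1])<60
z=c[2]-35.7
for n,z0,z1 in (("bar",58,69),("flange",22,34)):
    P=A[near&(A[...,2]>z+z0)&(A[...,2]<z+z1)]
    if len(P)>10: print(n,len(P),cv2.minAreaRect(P[:,:2].astype(np.float32)),np.median(P,0), cv2.minEnclosingCircle(P[:,:2].astype(np.float32)))
E
```

```text
time: 6.5
tool_pos: [497.0, 95.6, 200.6]
tcp_rot: [-3.141, -0.0, 1.624]
contact_force: [-0.6, -1.0, -2.3]
grip_width: 15.8
[497.00308789  95.5125239  200.6711445 ] [-3.14151810e+00 -1.97092222e-04  1.62442962e+00] 15.935386376680718
bar 4100 ((493.75518798828125, 95.94839477539062), (51.06148147583008, 30.2222843170166), 4.610621452331543) [485.2456693   95.75731233 229.30949983] ((494.251953125, 95.25341033935547), 26.28583526611328)
flange 9620 ((494.0824890136719, 90.77110290527344), (77.83207702636719, 88.76693725585938), 61.96274948120117) [471.98679127  93.9842913  193.59165008] ((497.8060302734375, 96.23402404785156), 45.62184524536133)
```

View pics/w3.png

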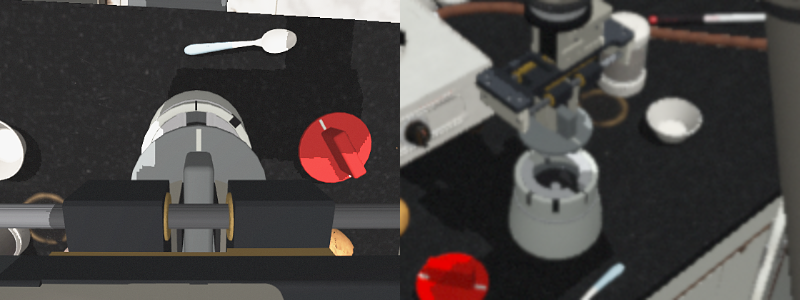

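The lid is held level over the mill with its white line pointing at the slot's thin rib. The lid centre is about 0.7 mm off the TCP. Now I'll lower it in stages and watch the force.

```bash
python3 -m pendant '[{"linear":[-0.5,-0.8,-20],"twist":0},{"linear":[-0.5,-0.8,-38],"twist":0},{"linear":[-0.5,-0.8,-50],"twist":0},{"linear":[-0.5,-0.8,-56],"twist":0},{"linear":[-0.5,-0.8,-60],"twist":0},{"linear":[-0.5,-0.8,-60],"twist":0}]'
python3 -m pendant '[{"linear":[0,0,-3],"twist":0},{"linear":[0,0,-6],"twist":0},{"linear":[0,0,-9],"twist":0},{"linear":[0,0,-9],"twist":0}]'
```

```text
time: 7.35
tool_pos: [496.7, 94.0, 140.9]
tcp_rot: [3.141, -0.0, 1.623]
contact_force: [0.0, -0.7, -1.7]
grip_width: 15.8
time: 7.85
tool_pos: [496.4, 94.0, 131.5]
tcp_rot: [-3.141, -0.0, 1.623]
contact_force: [-0.2, 0.3, -2.2]
grip_width: 15.5
```

Lugs are past the ledge top (about 117.5−… in height) with no resistance, so I'll continue to the seat.

```bash
python3 -m pendant '[{"linear":[0,0,-3],"twist":0},{"linear":[0,0,-6],"twist":0},{"linear":[0,0,-8],"twist":0},{"linear":[0,0,-9],"twist":0},{"linear":[0,0,-9],"twist":0}]'
```

```text
time: 8.48
tool_pos: [496.5, 93.9, 123.6]
tcp_rot: [3.141, -0.0, 1.623]
contact_force: [-4.4, -1.4, 7.2]
grip_width: 15.8
```

Seated: TCP height 123.6 against the expected 123.7, with about 9 N of upward reaction. Now the clockwise twist, 45°.

```bash
python3 -m pendant '[{"linear":[0.2,0.2,0.3],"twist":-4},{"linear":[0.2,0.2,0.3],"twist":-8},{"linear":[0.2,0.2,0.3],"twist":-12},{"linear":[0.2,0.2,0.3],"twist":-16},{"linear":[0.2,0.2,0.3],"twist":-20},{"linear":[0.2,0.2,0.3],"twist":-24},{"linear":[0.2,0.2,0.3],"twist":-28},{"linear":[0.2,0.2,0.3],"twist":-32},{"linear":[0.2,0.2,0.3],"twist":-36},{"linear":[0.2,0.2,0.3],"twist":-39},{"linear":[0.2,0.2,0.3],"twist":-42},{"linear":[0.2,0.2,0.3],"twist":-44},{"linear":[0.2,0.2,0.3],"twist":-45},{"linear":[0.2,0.2,0.3],"twist":-45},{"linear":[0.2,0.2,0.3],"twist":-45}]'
python3 - <<'E'
from h import *
a=cap("wrist");s=cap("scene");A=cloud(a)
np.savez("w4.npz",A=A,f=a["frame"],S=cloud(s),fs=s["frame"])
g=cv2.resize(s["frame"][180:270,240:340],(440,396),interpolation=2)
cv2.imwrite("pics/w4.png",np.hstack([cv2.resize(a["frame"][80:300,150:400],(360,396)),g[:, :]]))
o=bot.get_obs();print({k:np.round(o[k],3) for k in("tool_pos","tcp_rot","contact_force","moment","grip_width")})
E
```

```text
time: 10.35
tool_pos: [497.1, 94.0, 123.7]
tcp_rot: [3.141, -0.001, 0.838]
contact_force: [-1.8, -0.9, 5.7]
grip_width: 15.7
{'tool_pos': array([497.152,  94.088, 123.65 ]), 'tcp_rot': array([ 3.141e+00, -1.000e-03,  8.380e-01]), 'contact_force': array([-1.893, -1.411,  5.815]), 'moment': array([-0.023,  0.149,  0.168]), 'grip_width': np.float64(15.607)}
```

View pics/w4.png

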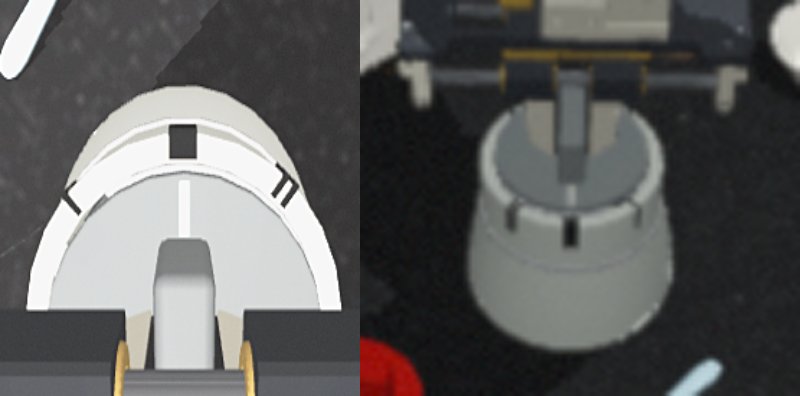

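The white line at (184,208) points at the broad rib (183,142), and the lid is flush in the collar. I'll measure the residual angle and the bystanders before handing in.

Run:
```python
from h import *
d=np.load("w4.npz");A=d["A"];g=d["f"].max(2).astype(int);mn=d["f"].min(2).astype(int)
c=np.array([497.1,94.8]);q=A[...,:2]-c;r=np.hypot(q[...,0],q[...,1]);th=np.degrees(np.arctan2(q[...,1],q[...,0]))
z=A[...,2];print("flange z",np.median(z[(r>36)&(r<42)&(abs(th-138)<60)]))
w=(r>34)&(r<44)&(abs(th-138)<10)
base=np.median(g[w]);k=w&(mn>base+12);print("line",k.sum(),np.median(th[k]))
k=(r>48)&(r<53)&(abs(th-138)<16)&(g<90)&(z>104);print("rib",k.sum(),np.median(th[k]),(th[k].min()+th[k].max())/2)
# bystander shift: picture difference old/new scene
o=np.load("s.npz");D=np.abs(o["fa"].astype(int)-d["fs"]).max(2)
for n,(u0,u1,v0,v1) in dict(red=(218,256,255,288),onion=(186,216,225,252),spoon=(284,325,260,298),garlic=(278,298,172,187),bowl=(332,362,180,202)).items(): print(n,np.percentile(D[v0:v1,u0:u1],[50,95]))
```

```text
flange z 213.39132152178598
line 165 137.86841772560234
rib 204 138.3974068589245 138.66997012585193
red [51. 74.]
onion [2. 4.]
spoon [ 2. 14.]
garlic [ 62.  111.1]
bowl [ 2.  18.2]
```

```bash
python3 -m pendant '[{"linear":[0,0,0],"twist":0},{"linear":[0,0,0],"twist":0},{"linear":[0,0,0],"twist":0},{"linear":[0,0,0],"twist":0}]' && python3 -c "
from plant import bot
print(bot.close_job())"
```

```text
time: 10.95
tool_pos: [497.1, 94.1, 123.6]
tcp_rot: [3.141, -0.001, 0.838]
contact_force: [-1.3, -1.6, 5.5]
grip_width: 15.8
the job is handed in; nothing more can be done
None
```

The lid is home in the mill and held at the pulse mark. I gripped it by its bar, lowered it through the slots, twisted it 45° clockwise and handed the job in at about 11 s, still gripping it.

**Seating:** the lid stopped at a TCP height of 123.6 mm, against 123.7 mm expected, with about 9 N of upward reaction.

**Angle:** the lid's white line measured 137.9° and the broad rib 138.4°, so they agree to about 0.5°. The pose held steady over the last half second, with about 0.17 N m resisting the twist.

**Checks that failed or were incomplete:**
- **Flange height:** the depth check on the flange read 213 mm because the gripper was in its sample area. I rely on the tool height and the picture for seating.
- **Bystanders:** the onion, teaspoon and bowl look unchanged in the before/after scene pictures. The garlic and the red lid could not be confirmed this way: those areas of the picture changed, which I put down to the arm or its shadow. The garlic was never near the tool's path, and the tool passed over the red lid only at height.

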